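# Hold a stand foot in the corner of the assembly jig

## Robot

A 7-joint arm with a two-finger parallel gripper is mounted at the origin on the work surface. World frame = base frame: x ahead of the robot, y to its left, z up, the work surface at z = 0. Lengths are in m, angles in rad, forces in N, time in s.
With the tool pointing down it reaches from about 0.375 to 0.925 m from the base axis. Payload 3.1 kg.
Tool frame: the origin (TCP) lies between the finger pads; the fingertips stand 19 mm ahead of it and the grasp point (between the pads) is the TCP; z points along the fingers, y is the direction in which the jaws open and shut (so a half turn about z gives the same grasp; the last joint's range is limited). The gripper opens to 85 mm and grips with 20 to 120 N. Pads are 22 mm wide; open, the fingers measure 114 mm over their backs; the gripper's body (76 mm by 85 mm) begins 54 mm behind the grasp point. The pads swing forward as they close: fully open they stand 13 mm farther back than shut.
Start: joints at [-1.236, 0.383, 0.044, 1.598, -0.018, 1.161, -0.05], TCP at [0.273, 0.59, 0.25] pointing down, gripper open.
Joint ranges: [-2.61, 2.61], [-0.41, 2.15], [-1.48, 1.57], [0, 2.5], [-1.57, 4.71], [0.05, 1.97], [-2.85, 2.85]. Speed limits (rad/s): [2.79, 2.79, 3.14, 3.14, 3.14, 3.14, 3.14].

## Interface

Orientations are given as a unit quaternion [x, y, z, w].
In Python, from bench import move_ptp, movel, move_j, move_gripper, pause, inverse_kinematics, read_camera, camera_params, MotionError, sign_off, look_for, tip_of, read_time_s, read_qpos, read_joint_vel, read_effort, read_eef_pos, read_tcp_rot, read_ft_force, read_ft_torque, read_finger_gap gives the robot as it stands. Calls block until the motion is done:
- move_ptp(position, orientation): joint-space move of the TCP to a pose.
- movel(position, orientation=None, speed=0.15): straight line of the TCP; orientation=None keeps the orientation; speed is the mean speed in m/s.
- move_j(angles): joint-space move.
- move_gripper(opening, effort=None): finger opening in m; effort is the grip in N (None keeps the last); returns when the fingers have stopped.
- pause(seconds).
- inverse_kinematics(position, orientation): joint angles nearest the present ones, or None.
- read_camera(name): name is "scene" or "top" or "wrist"; returns the picture (480x640x3 uint8, red, green, blue); there is no depth.
- camera_params(name): a dict with "K" (3x3 intrinsics, pixels), "camera_from_world" (4x4, takes a point from world to camera coordinates). Camera axes: x right, y down, z forward; pixel columns grow to the right and rows downward; lengths in m; the calibration is good to about 2 mm. A picture is of the moment at which its call begins: read the wrist's pose just before it. camera_params takes no time and is no camera call; for the wrist camera it gives the pose at the moment of the call.
A pose or a line that the arm cannot do raises MotionError and nothing moves.
- sign_off(): hands the job in, once; it reports no verdict.
Trained networks look in the newest picture that a camera, given by its name, has taken for a name from the list of things; names that differ only in an ending like _2 or _b are one class to them, and where a whole thing is asked for, a point or a joint stands for the part that bears it (a point fixed in the world has none). Each returns a list of dicts, best first, with "confidence" (0 to 1); they miss things now and then, are a little off and sometimes report something else, mostly with a low value. They report only what shows in the picture. A call takes as long as a camera call. They do not tell look-alikes from the thing itself.
- look_for(camera, name): "at" ([column, row] in pixels, amid what is visible of it).
- tip_of(camera, name): "at" ([column, row] in pixels: a listed point, or the origin of a listed thing).
Readings, each from a call of its own:
- read_time_s(): time.
- read_qpos(): joint angles.
- read_joint_vel(): joint speeds.
- read_effort(): joint torques, N m.
- read_eef_pos(): TCP position.
- read_tcp_rot(): TCP orientation.
- read_ft_force(): force on the tool from outside, world axes, zero at the start.
- read_ft_torque(): the same for the moment, N m.
- read_finger_gap(): finger opening in m.
Only numpy, scipy, OpenCV 4.12 (cv2) and the standard library are available. Lean on these libraries where they do the work, as an engineer would, in place of code of your own. Each camera call takes 0.05 s, during which the arm holds its last target. There are 200 camera calls.

## Task

Swing the jig's clamp lever up and fully open, out of the way, then fetch the L-shaped wooden stand foot and set it on the jig plate with the back of its upright flat against the fence and its end butted against the stop block. Keep pressing it firmly forward against the fence and down on the plate at the same time, with a steady push of 10 to 20 N, forward a little more than down, and finish while still holding that push, ready for a colleague to screw it. Leave the lever open and the weight, the beaker and the spring balance where they are.

Things in the scene. Friction and masses are not known exactly. Their poses are not given: they have to be found in the camera images.
- jig: Assembly jig fixed to the table: plate, fence, stop block, lever. Origin: centre of the underside of its plate, on the table. x points towards the fence, y towards the stop block, z up. The seat is the corner in front of the fence and beside the stop block: seated, the stand foot's origin is at (10, 15, 12) mm in this frame, its axes along the jig's.
- jig_stop: The grey stop block at the fence's +y end; same frame as the jig, in which it spans x -15..45, y 70..115, z 12..66 mm, with hinge ears on top at x 17..45, y 81..103, up to z 86 mm. Its working face is at y = 70 mm and looks to -y.
- jig_plate: The jig's plywood plate, 150 x 240 x 12 mm, top 12 mm above the table; same frame as the jig. Its friction with the wood (coefficient 0.5 to 0.75) can swallow a forward push when the stand foot is pressed down hard, so push forward at least as hard as down.
- jig_fence: The jig's aluminium fence, a straight bar 20 mm thick, 240 mm long, 36 mm high above the plate; same frame as the jig; its working face is at x = 45 mm and looks to -x.
- corner (a point): The inner corner of the jig: where fence face, stop block face and plate top meet, at (45, 70, 12) mm in the jig's frame.
- lever (a joint): Clamp lever on top of the stop block. 0 = shut: it lies level over the plate along the jig's -y, just in front of the fence, and blocks the seat. Grows to 1.85 rad as its free end swings up and over towards +y; about 1.57 is upright. It stays where it is left (light friction, about 1 N at the grip); it starts shut or slightly raised.
- lever_grip (a point): Middle of the lever's round black handle (14 mm diameter, 45 mm long), 95 mm from the hinge, on the lever's centre line; 76 mm above the table when shut, 28 mm above the fence's top. The arm from hinge to handle is a flat bar 12 mm wide, 10 mm thick. The point's y axis points from the free end to the hinge, x along the hinge axis.
- lever_hinge (a point): Point on the lever's hinge axis, at (31, 92, 76) mm in the jig's frame; the axis runs along the jig's x.
- bracket: The stand foot: a loose L of plain light wood, 0.1 to 0.21 kg, standing on its foot board. Foot board 70 (x) x 110 (y) x 14 mm thick; upright board 14 mm thick (x 21..35 mm), 110 mm wide, rising at the foot's +x edge to 78 mm above its underside, its back flush with that edge. Origin: centre of the foot's underside; x points towards the upright, z up.
- bracket_top (a point): Middle of the top edge of the stand foot's upright, at (28, 0, 78) mm in its frame.
- brass_weight: Bystander: a brass weight with a knob, 44 mm diameter, 56 mm high; origin at the centre of its underside.
- beaker: Bystander: a glass beaker, 68 mm diameter, 85 mm high; origin at the centre of its underside.
- dynamometer: Bystander: a flat white spring balance, 170 x 34 x 14 mm with a small rod at its +x end; origin at the centre of its underside.
Not all that is in view belongs to the job. Of the things shaped like the bracket, the wood one is meant.

How it is judged:
By the outcome, as a careful person would: the job done as asked, in the order asked, and still so for the second after the job is handed in, while the arm keeps its last pose, push and grip.
It also fails if it takes over 54 s, if anything falls off the work surface, if the arm or the gripper's body presses on something with over 40 N, if the wrist force passes 120 N, or if a joint passes its speed limit or range.

## Working session

There is one attempt and no reset: what is moved stays moved. The work goes in short steps, each a Python script; the robot and the scene stay as the last script left them, time stands still between calls to the robot, and variables do not carry over. Pictures are saved under pics/ and viewed, on a budget of 10 in all, crops included, one or two more only if the job needs it, and the job is handed in when it is done.

```bash
ls; mkdir -p pics
cat > h.py <<'E'
from bench import *
import numpy as np, cv2
from scipy.spatial.transform import Rotation as R
def save(cam,n,crop=None,scale=1):
    im=read_camera(cam)
    if crop: im=im[crop[1]:crop[3],crop[0]:crop[2]]
    im=cv2.resize(im,None,fx=scale,fy=scale,interpolation=cv2.INTER_CUBIC)
    cv2.imwrite('pics/'+n+'.png',cv2.cvtColor(im,cv2.COLOR_RGB2BGR))
def ray(P,px):
    K=np.array(P['K']);T=np.array(P['camera_from_world'])
    d=T[:3,:3].T@np.linalg.solve(K,[px[0],px[1],1]);o=-T[:3,:3].T@T[:3,3]
    return o,d
def at_z(P,px,z):
    o,d=ray(P,px);return o+d*(z-o[2])/d[2]
def proj(P,p):
    T=np.array(P['camera_from_world']);c=T[:3,:3]@np.array(p)+T[:3,3];u=np.array(P['K'])@c;return u[:2]/u[2]
def down(yaw): # tool z down, tool y (jaw) at angle yaw+90deg
    return (R.from_euler('z',yaw)*R.from_euler('x',np.pi)).as_quat()
E
python3 - <<'E'
from h import *
for c in('scene','top'):
    save(c,c+'1'); P=camera_params(c)
    print(c,np.round(ray(P,(320,240)),3).tolist())
    for n in ('jig','corner','lever_grip','lever_hinge','bracket','bracket_top','brass_weight','beaker','dynamometer'):
        print(n,[(np.round(d['at']).tolist(),round(d['confidence'],2)) for d in tip_of(c,n)[:4]])
print(read_time_s(),read_tcp_rot())
E
```

```text
pics
scene [[1.269, 0.109, 0.836], [-0.664, -0.07, -0.744]]
jig [([375.0, 248.0], 0.62), ([210.0, 230.0], 0.44), ([471.0, 281.0], 0.31)]
corner [([406.0, 258.0], 0.69)]
lever_grip [([384.0, 236.0], 0.64)]
lever_hinge [([421.0, 232.0], 0.92)]
bracket [([238.0, 202.0], 0.92), ([152.0, 248.0], 0.84), ([167.0, 196.0], 0.7), ([218.0, 243.0], 0.67)]
bracket_top [([131.0, 222.0], 0.79), ([226.0, 174.0], 0.71), ([212.0, 229.0], 0.69), ([173.0, 168.0], 0.69)]
brass_weight [([474.0, 280.0], 0.67), ([374.0, 248.0], 0.52)]
beaker [([195.0, 291.0], 0.81)]
dynamometer [([478.0, 228.0], 0.8)]
top [[0.391, 0.017, 1.444], [0.113, 0.006, -0.994]]
jig [([273.0, 251.0], 0.83)]
corner [([245.0, 238.0], 0.87)]
lever_grip [([265.0, 236.0], 0.48)]
lever_hinge [([231.0, 240.0], 0.64)]
bracket [([462.0, 289.0], 0.92), ([400.0, 286.0], 0.88), ([400.0, 235.0], 0.78), ([461.0, 228.0], 0.61)]
bracket_top [([408.0, 291.0], 0.93), ([479.0, 221.0], 0.87), ([465.0, 293.0], 0.85), ([405.0, 224.0], 0.7)]
brass_weight [([195.0, 226.0], 0.58), ([179.0, 286.0], 0.21)]
beaker [([408.0, 184.0], 0.59)]
dynamometer [([178.0, 287.0], 0.59), ([409.0, 222.0], 0.17)]
1.0 [2.14715115e-01 9.76676722e-01 1.66382102e-05 3.44680283e-06]
```

View pics/scene1.png

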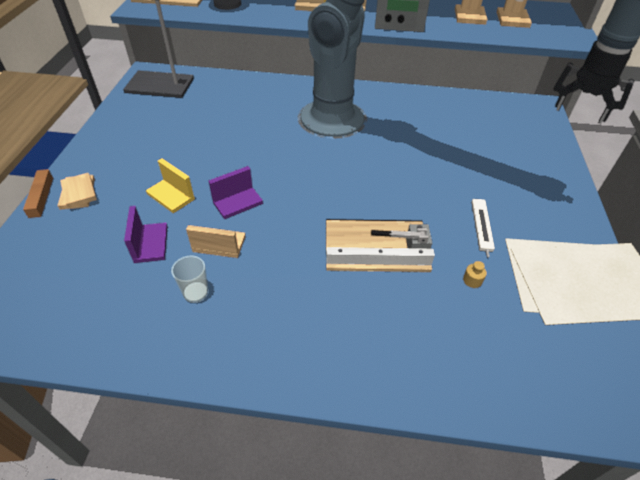

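View pics/top1.png

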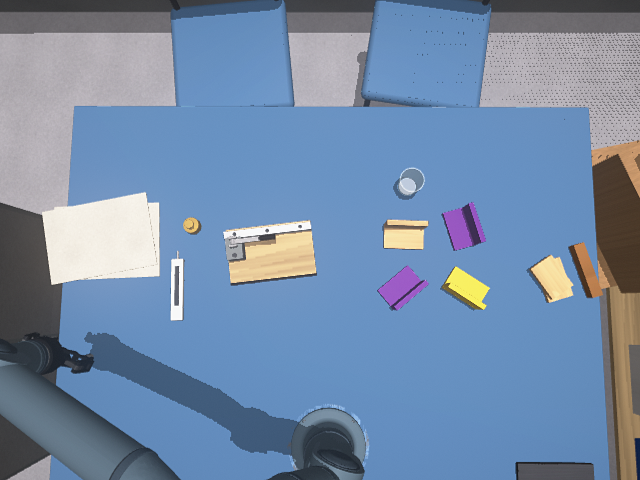

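Four L-shapes are visible. In the top view they are wood at (405,235), purple at (402,287), purple at (463,227) and yellow at (466,288). The plain-wood one at top (405,235), scene (217,240), fits. The loose wood blocks at (551,279) are not L-shaped. The lever is nearly shut over the jig, with the stop block at its left (+y) end. I'll confirm the bracket with an enlarged crop and compute poses.

Run:
```python
from h import *
from scipy.optimize import least_squares
save('top','crop',(360,170,520,310),4)
Pt,Ps=camera_params('top'),camera_params('scene')
for n,a,z in (('jig',(273,251),0),('corner',(245,238),.012),('hinge',(231,240),.076),('grip',(265,236),.076),('br',(400,235),0),('brtop',(405,224),.078),('weight',(192,226),.03),('beaker',(408,184),.0)):
    print(n,np.round(at_z(Pt,a,z),3))
for n,a,z in (('jig',(375,248),0),('corner',(406,258),.012),('hinge',(421,232),.076),('grip',(384,236),.076),('br',(218,243),0),('brtop',(212,229),.078),('beaker',(195,291),0)):
    print('s',n,np.round(at_z(Ps,a,z),3))
# fence top edge ends
for a in ((225,233),(310,225)): print(np.round(at_z(Pt,a,.048),3))
P=camera_params('wrist');T=np.array(P['camera_from_world']);o=-T[:3,:3].T@T[:3,3]
print('wrist',np.round(P['K'],0).tolist(),R.from_quat(read_tcp_rot()).inv().apply(o-read_eef_pos()),'axis',R.from_quat(read_tcp_rot()).inv().apply(T[2,:3]),R.from_quat(read_tcp_rot()).inv().apply(T[0,:3]))
```

```text
jig [0.522 0.157 0.   ]
corner [0.557 0.235 0.012]
hinge [0.544 0.263 0.076]
grip [0.555 0.172 0.076]
br [ 0.57 -0.2   0.  ]
brtop [ 0.59  -0.202  0.078]
weight [0.587 0.38  0.03 ]
beaker [ 0.717 -0.225  0.   ]
s jig [0.53  0.163 0.   ]
s corner [0.561 0.235 0.012]
s hinge [0.535 0.258 0.076]
s grip [0.559 0.176 0.076]
s br [ 0.568 -0.21   0.   ]
s brtop [ 0.595 -0.204  0.078]
s beaker [ 0.711 -0.221  0.   ]
[0.566 0.285 0.048]
[0.59  0.052 0.048]
wrist [[416.0, 0.0, 325.0], [0.0, 416.0, 234.0], [0.0, 0.0, 1.0]] [ 0.07794757 -0.00023127 -0.12369998] axis [-3.06174269e-01  4.96913493e-04  9.51975352e-01] [-9.61190659e-04  9.99999193e-01 -8.31119144e-04]
```

View pics/crop.png

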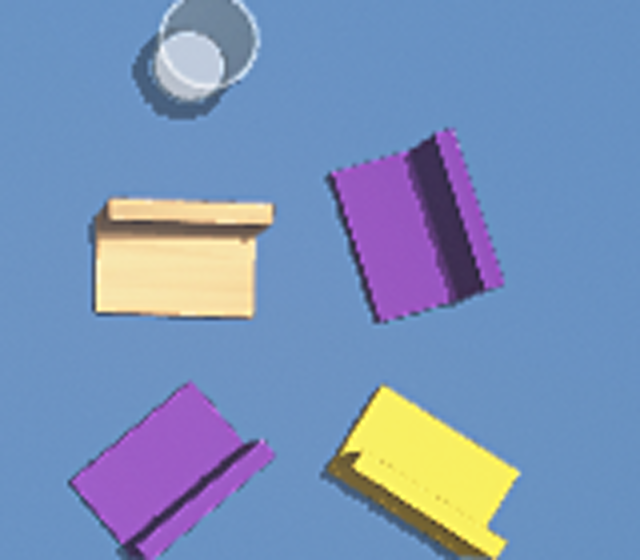

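The crop confirms it: the wooden L is at crop (180,255), with its upright on the far (+x) side. Top and scene estimates agree to about 1 cm, and the jig yaw is about 0.10 rad. Next I'll check IK for the lever arc and look closer with the wrist camera.

```bash
cat >> h.py <<'E'
def J(p,jig): # jig-frame point (mm) -> world
    x,y,yaw=jig;return R.from_euler('z',yaw).apply(np.array(p)/1000)+[x,y,0]
def levpose(th,jig,flip,a0=0.785,r=95,ratio=1.):
    p=J([31,92-r*np.cos(th),76+r*np.sin(th)],jig)
    a=a0-th*ratio # tool z=(0,sin a,-cos a) in jig frame
    z=np.array([0,np.sin(a),-np.cos(a)]);y=np.array([flip,0,0]);x=np.cross(y,z)
    return p,(R.from_euler('z',jig[2])*R.from_matrix(np.c_[x,y,z])).as_quat()
E
python3 - <<'E'
from h import *
jig=(.526,.16,.10)
for flip in(1,-1):
  for a0 in (.5,.785,1.0):
    print(flip,a0,[None if (q:=inverse_kinematics(*levpose(t,jig,flip,a0))) is None else np.round(q,2).tolist() for t in (0,.6,1.2,1.85)])
p=J((50,0,300),jig)
move_ptp(p,down(.1)); save('wrist','w1'); P=camera_params('wrist')
for n in ('jig','corner','lever_grip','lever_hinge'):
    for d in tip_of('wrist',n)[:2]:
        z={'jig':0,'corner':.012}.get(n,.076)
        print(n,np.round(d['at']),round(d['confidence'],2),np.round(at_z(P,d['at'],z),4))
np.save('Pw1.npy',P,allow_pickle=True);print(read_time_s(),np.round(read_qpos(),2))
E
```

```text
1 0.5 [[-0.46, 0.55, 0.44, 1.94, -0.94, 0.97, 0.69], [-0.83, 0.44, 0.49, 1.86, -0.13, 0.91, -0.19], [-1.1, 0.64, 0.51, 1.66, 0.31, 1.29, -0.67], [-1.2, 1.03, 0.49, 1.38, 0.55, 1.75, -0.8]]
1 0.785 [[-0.36, 0.67, 0.46, 1.92, -1.19, 1.21, 0.96], [-0.72, 0.43, 0.53, 1.91, -0.51, 0.9, 0.19], [-1.0, 0.51, 0.48, 1.74, 0.16, 1.14, -0.53], [-1.18, 0.88, 0.48, 1.46, 0.44, 1.59, -0.78]]
1 1.0 [[-0.27, 0.78, 0.45, 1.89, -1.32, 1.41, 1.09], [-0.63, 0.45, 0.54, 1.92, -0.79, 0.98, 0.48], [-0.91, 0.44, 0.46, 1.79, -0.0, 1.03, -0.38], [-1.15, 0.76, 0.47, 1.52, 0.35, 1.46, -0.75]]
-1 0.5 [[-1.03, 1.18, 1.36, 1.96, -1.56, 1.65, -2.17], [-0.41, 0.41, -0.02, 1.84, 0.13, 0.93, 2.73], [-0.66, 0.59, -0.09, 1.64, 0.6, 1.42, 2.25], [-1.03, 0.97, 0.21, 1.37, 0.71, 1.85, 2.22]]
-1 0.785 [[-0.69, 0.88, 0.92, 1.93, -1.43, 1.51, -2.08], [-1.24, 0.93, 1.37, 1.92, -1.15, 1.32, -2.48], [-0.58, 0.48, -0.07, 1.71, 0.41, 1.21, 2.4], [-1.19, 0.88, 0.5, 1.46, 0.42, 1.58, 2.37]]
-1 1.0 [[-0.46, 0.87, 0.7, 1.9, -1.44, 1.57, -2.01], [-1.13, 0.98, 1.37, 1.94, -1.34, 1.49, -2.32], [-0.5, 0.41, -0.05, 1.77, 0.23, 1.07, 2.57], [-0.74, 0.72, -0.13, 1.49, 0.66, 1.61, 2.17]]
jig [325. 227.] 0.57 [0.5265 0.1617 0.    ]
corner [252. 194.] 0.65 [0.5566 0.2393 0.012 ]
corner [217. 225.] 0.19 [0.5206 0.2732 0.012 ]
lever_grip [326. 225.] 0.97 [0.5509 0.1636 0.076 ]
lever_hinge [214. 223.] 0.79 [0.5433 0.2608 0.076 ]
3.2 [-0.89  0.28  0.66  1.69 -0.18  1.23 -1.66]
```

View pics/w1.png

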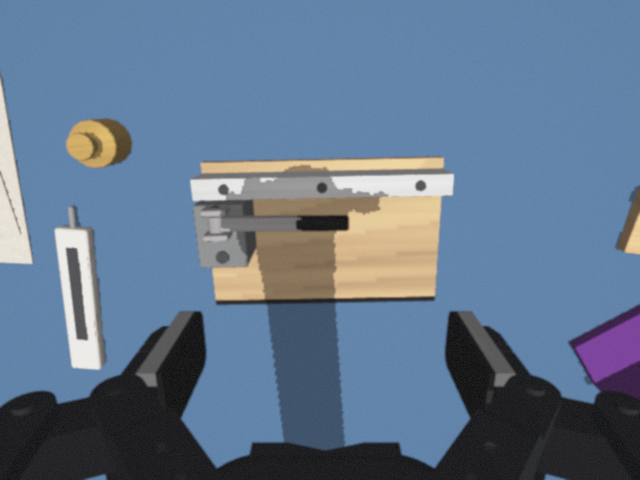

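Run:
```python
from h import *
from scipy.optimize import least_squares
P=np.load('Pw1.npy',allow_pickle=True).item();Ps=camera_params('scene')
pts=[((-75,120,12),(216,300)),((-75,-120,12),(434,296)),((75,-120,12),(444,158)),((75,120,12),(201,163)),((45,120,48),(193,199)),((45,-120,48),(453,195))]
f=lambda j:np.concatenate([proj(P,J(a,j))-b for a,b in pts])
s=least_squares(f,(.526,.16,.1),loss='soft_l1',f_scale=2);jig=s.x;print(np.round(jig,4),np.round(f(jig).reshape(-1,2),1).tolist())
np.save('jig.npy',jig)
for n,p in (('corner',(45,70,12)),('hinge',(31,92,76))): print(n,proj(P,J(p,jig)),proj(Ps,J(p,jig)))
for th in (0,.1,.2,.3,.4): 
    g=levpose(th,jig,1)[0]; e=levpose(th,jig,1,r=117)[0];print(th,*[np.round(proj(c,x)) for c in (P,Ps) for x in (g,e)])
```

```text
[0.5239 0.1631 0.1206] [[-0.6, -0.2], [1.1, 0.3], [0.7, -0.5], [-0.7, -1.0], [-0.3, 1.1], [0.1, 0.5]]
corner [253.19835856 191.10227749] [407.50903482 257.97703986]
hinge [216.86919374 222.63505951] [421.20766208 234.93411577]
0 [326. 221.] [352. 220.] [379. 234.] [369. 234.]
0.1 [326. 224.] [352. 224.] [379. 231.] [369. 230.]
0.2 [324. 227.] [350. 228.] [380. 228.] [371. 227.]
0.3 [321. 230.] [347. 232.] [382. 225.] [373. 223.]
0.4 [317. 234.] [343. 237.] [384. 223.] [375. 220.]
```

Run:
```python
from h import *
jig=np.load('jig.npy')
L=lambda t,b=0:(lambda p,q:(p-R.from_quat(q).apply([0,0,b]),q))(*levpose(t,jig,1,.785))
t0=.06
move_gripper(.04,25)
p,q=L(t0,.09); move_ptp(p,q)
p,q=L(t0); movel(p,q,.12)
move_gripper(0,25); print('gap',read_finger_gap(),np.round(read_ft_force(),1))
for t in np.r_[np.arange(.2,1.75,.2),1.75,1.8,1.85]:
    p,q=L(t); movel(p,q,.1)
    f=read_ft_force(); print(round(t,2),np.round(f,1),round(read_finger_gap(),4))
    if t>1.7 and np.linalg.norm(f)>15: break
print(read_time_s()); save('scene','s2',(280,130,520,310),3)
```

```text
gap 0.01313005158198213 [-1.5 -2.7  1.4]
0.2 [-2.6 -3.8 -0.2] 0.013
0.4 [-2.6 -3.4  2.3] 0.0129
0.6 [-2.4 -4.8  2.7] 0.0129
0.8 [-3.  -3.8  4.7] 0.0129
1.0 [-3.2 -2.5  5.2] 0.0133
1.2 [-4.1 -1.   7.6] 0.0131
1.4 [-3.1 -1.2  7. ] 0.0133
1.6 [-2.9  2.6  6.1] 0.0131
1.75 [-3.1  0.7  4.7] 0.0131
1.8 [-3.3  1.1  5.1] 0.0131
1.85 [-3.5  0.2  5.1] 0.0129
10.6417
```

View pics/s2.png

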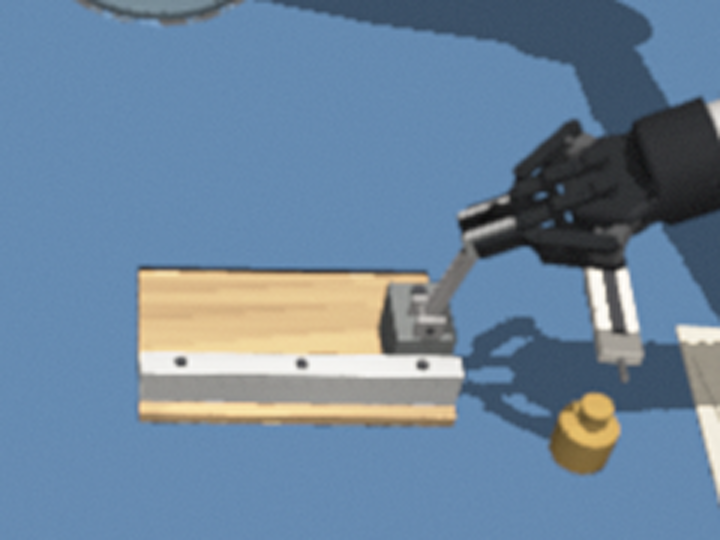

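The crop shows the gripper still holding the lever, with the arm running from (430,315) to (470,245) and leaning past upright. I'll push a little further until it meets its end stop, then release and go to look at the stand foot.

Run:
```python
from h import *
jig=np.load('jig.npy')
L=lambda t,b=0:(lambda p,q:(p-R.from_quat(q).apply([0,0,b]),q))(*levpose(t,jig,1,.785))
f0=read_ft_force()
for t in (1.88,1.91,1.94,1.97):
    p,q=L(t); movel(p,q,.1); f=read_ft_force(); print(t,np.round(f-f0,1))
    if np.linalg.norm(f-f0)>5: break
move_gripper(.04); p,q=L(t,.1); movel(p,q,.2)
b=np.array([.569,-.205,0]); 
move_ptp(b+[.05,0,.3],down(0.)); save('scene','s3',(330,180,450,280),6);save('wrist','w3');P=camera_params('wrist');np.save('Pw3.npy',P,allow_pickle=True)
for n,z in (('bracket',0),('bracket_top',.078)):
    for d in tip_of('wrist',n)[:4]: print(n,np.round(d['at']),round(d['confidence'],2),np.round(at_z(P,d['at'],z),4))
Ps=camera_params('scene')
for t in (1.6,1.7,1.8,1.85): print(t,[np.round((proj(Ps,levpose(t,jig,1,r=r)[0])-[330,180])*6) for r in (0,72,117)])
print(read_time_s())
```

```text
1.88 [-1.7 -2.1  0.6]
1.91 [-1.  -5.8  0.8]
bracket [486. 208.] 0.89 [ 0.5926 -0.3708  0.    ]
bracket [331. 234.] 0.87 [ 0.5638 -0.2086  0.    ]
bracket [320. 348.] 0.69 [ 0.4233 -0.1964  0.    ]
bracket [471. 343.] 0.68 [ 0.4303 -0.3734  0.    ]
bracket_top [338. 408.] 0.82 [ 0.4043 -0.2159  0.078 ]
bracket_top [332. 227.] 0.67 [ 0.5948 -0.2085  0.078 ]
bracket_top [547. 228.] 0.56 [ 0.5948 -0.3946  0.078 ]
1.6 [array([547., 330.]), array([590., 191.]), array([620.,  97.])]
1.7 [array([547., 330.]), array([610., 193.]), array([653., 100.])]
1.8 [array([547., 330.]), array([630., 196.]), array([686., 105.])]
1.85 [array([547., 330.]), array([639., 198.]), array([701., 108.])]
14.5583
```

View pics/s3.png

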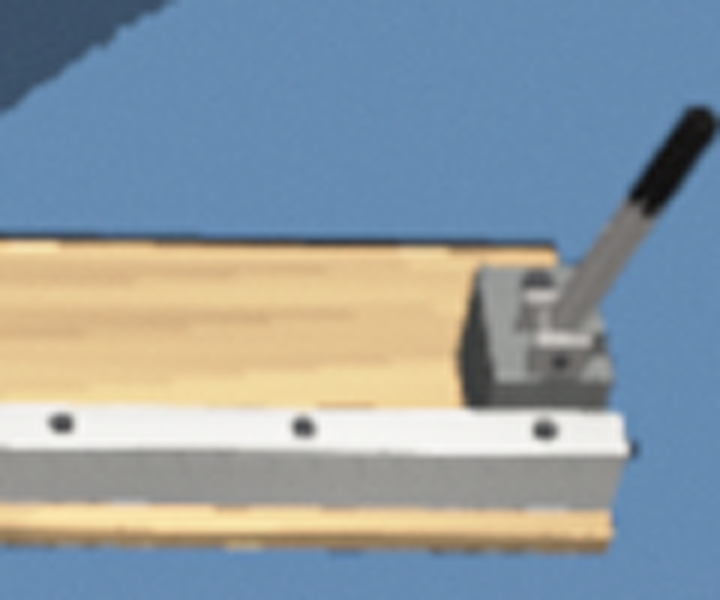

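View pics/w3.png

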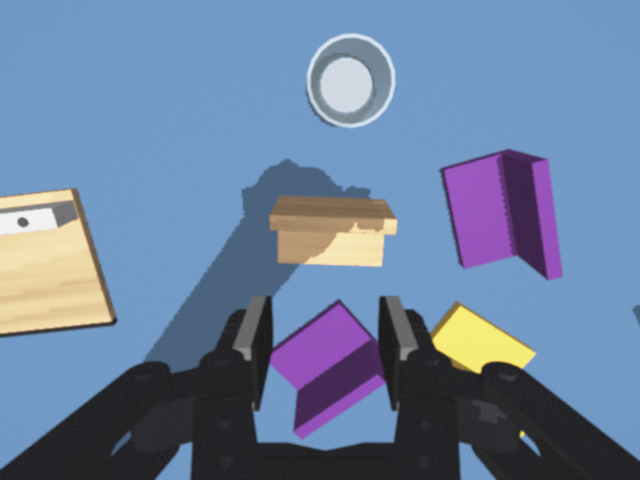

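The lever is fully open: its handle end at (700,110) matches the 1.85 rad prediction of (701,108). In the wrist view the wooden L is at (330,230), with upright top corners at (270,230) and (396,234) and foot front edge corners at (278,264) and (383,266). I'll fit its pose and grasp it.

Run:
```python
from h import *
from scipy.optimize import least_squares
P=np.load('Pw3.npy',allow_pickle=True).item();jig=np.load('jig.npy')
pts=[((-35,55,14),(278,264)),((-35,-55,14),(383,266)),((21,55,78),(270,230)),((21,-55,78),(396,234)),((35,55,0),(277,197)),((35,-55,0),(388,199))]
f=lambda j:np.concatenate([proj(P,J(a,j))-b for a,b in pts])
s=least_squares(f,(.567,-.207,0),loss='soft_l1',f_scale=2);br=s.x;print(np.round(br,4),np.round(f(br).reshape(-1,2),1).tolist())
np.save('br.npy',br)
def side(yaw): return [down(yaw+np.pi/2),down(yaw-np.pi/2)]
seat=(*J((10,15,12),jig)[:2],jig[2])
for k in(0,1):
    for j,z in ((br,60),(seat,72)):
        print(k,z,np.round(J((28,0,z),j),3),[None if (q:=inverse_kinematics(J((28,0,zz),j),side(j[2])[k])) is None else np.round(q,2).tolist() for zz in (z,z+120)])
```

```text
[ 0.5684 -0.2091 -0.021 ] [[0.4, -0.3], [-0.5, 0.1], [-0.1, 1.3], [0.3, 0.3], [2.2, -1.1], [-2.8, -0.6]]
0 60 [ 0.596 -0.21   0.06 ] [[-0.16, 0.64, 0.56, 1.79, -0.44, 0.84, 0.59], [-0.24, 0.49, 0.66, 1.73, -0.34, 1.04, 0.52]]
0 72 [0.56  0.183 0.072] [[-0.92, 0.58, 0.68, 1.9, -0.48, 0.83, 0.13], [-1.04, 0.42, 0.81, 1.83, -0.35, 1.04, 0.03]]
1 60 [ 0.596 -0.21   0.06 ] [[-0.52, 0.95, 1.14, 1.8, -0.99, 1.09, -2.16], [-0.59, 0.84, 1.3, 1.74, -0.86, 1.25, -2.24]]
1 72 [0.56  0.183 0.072] [[-1.24, 0.88, 1.17, 1.91, -0.96, 1.06, -2.66], [-1.34, 0.77, 1.35, 1.84, -0.8, 1.23, -2.75]]
```

```bash
cat >> h.py <<'E'
def seatp(dx,dy,dz,jig,g=60): # TCP for bracket offset (mm) from seated pose, gripped at height g
    return J((38+dx,15+dy,12+g+dz),jig)
E
python3 - <<'E'
from h import *
jig=np.load('jig.npy');br=np.load('br.npy')
q=down(br[2]+np.pi/2)
move_gripper(.05,60)
move_ptp(J((28,0,130),br),q); movel(J((28,0,60),br),q,.15)
move_gripper(0,60); print('gap',read_finger_gap(),np.round(read_ft_force(),1))
movel(J((28,0,190),br),q,.2); print('gap',read_finger_gap(),np.round(read_ft_force(),1))
q=down(jig[2]+np.pi/2)
move_ptp(seatp(-15,-10,90,jig),q); movel(seatp(-15,-10,12,jig),q,.15)
pause(.2);print('gap',read_finger_gap(),np.round(read_ft_force(),1),np.round(read_ft_torque(),2),read_eef_pos()-seatp(-15,-10,12,jig),read_time_s())
save('scene','s4',(300,150,480,285),4)
E
```

```text
gap 0.013193932667000516 [-2.   0.4  5.9]
gap 0.013167807388465213 [-0.5  0.2 -1.9]
gap 0.013384282729403112 [-0.2 -0.5 -1.4] [-0.02 -0.11 -0.04] [0.00121035 0.00031573 0.0013861 ] 20.2833
```

View pics/s4.png

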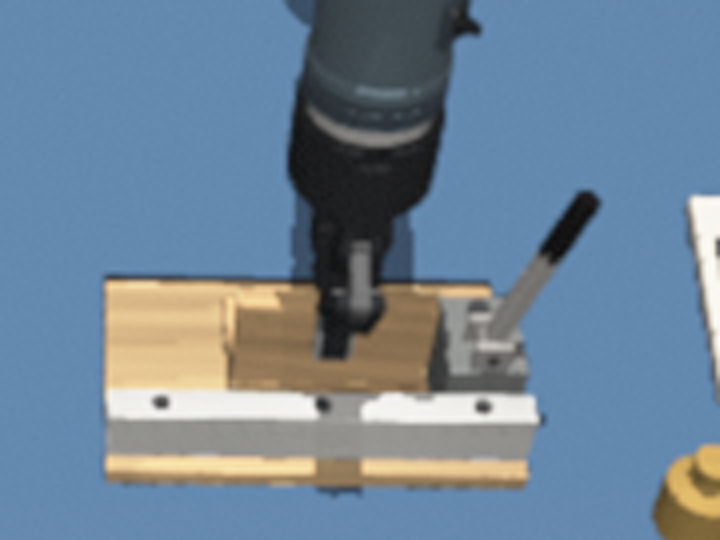

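The crop shows the foot held over the plate at (335,345), parallel to the fence, short of the fence and the stop block at (440,340), with the lever open. Now the guarded seating: down, then to the stop, then to the fence.

Run:
```python
from h import *
jig=np.load('jig.npy');q=down(jig[2]+np.pi/2);Rj=R.from_euler('z',jig[2])
f0=read_ft_force();o=np.array([-15.,-10,12])
F=lambda:Rj.inv().apply(read_ft_force()-f0)
A=lambda:np.round(Rj.inv().apply(read_eef_pos()-seatp(0,0,0,jig))*1000,1)
def guard(ax,sgn,thr,step,maxd):
    global o
    n=0
    while n*step<maxd:
        o[ax]+=sgn*step; movel(seatp(*o,jig),q,.03); n+=1
        f=F()
        if -sgn*f[ax]>thr: break
    print('ax',ax,'o',o,'actual',A(),'F',np.round(f,1),'t',round(read_time_s(),1))
guard(2,-1,2,1,18)
guard(1,1,3,1,18)
guard(0,1,5,1,22)
np.savez('st.npz',o=o,f0=f0)
print(read_ft_torque(),read_finger_gap())
```

```text
ax 2 o [-15. -10.   1.] actual [-14.7  -9.9   1.4] F [-0.1  0.2  3.2] t 23.1
ax 1 o [-15.  -7.   1.] actual [-14.5  -7.7   1.4] F [-2.4 -5.1  6.7] t 23.8
ax 0 o [-12.  -7.   1.] actual [-13.9  -7.7   1.4] F [-6.1 -3.9 12.6] t 24.6
[-1.1583886   1.30035497  0.0214116 ] 0.013114272504032156
```

Those y and x stops were friction against the plate: at -7.7 and -13.9 mm they are well short of the stop block and fence. I'll raise slightly so the foot hangs free, then redo the guarded moves.

```bash
cat > g.py <<'E'
from h import *
jig=np.load('jig.npy');q=down(jig[2]+np.pi/2);Rj=R.from_euler('z',jig[2])
S=np.load('st.npz');f0=S['f0'];o=S['o']
F=lambda:Rj.inv().apply(read_ft_force()-f0)
A=lambda:np.round(Rj.inv().apply(read_eef_pos()-seatp(0,0,0,jig))*1000,1)
def go(v=.03): movel(seatp(*o,jig),q,v)
def rep(s): print(s,'o',np.round(o,2),'act',A(),'F',np.round(F(),1),'T',np.round(Rj.inv().apply(read_ft_torque()),2),'t',round(read_time_s(),1))
def guard(ax,sgn,thr,step,maxd):
    for _ in range(int(maxd/step)):
        o[ax]+=sgn*step; go()
        if -sgn*F()[ax]>thr: break
    rep(f'ax{ax}')
def keep(): np.savez('st.npz',o=o,f0=f0)
E
python3 - <<'E'
from g import *
o[2]=4; go(); rep('lift')
o[1]=-5; go(.05); guard(1,1,3,1,12)
o[1]-=1; o[0]=-6; go(.05); guard(0,1,4,1,14)
keep()
E
```

```text
lift o [-12.  -7.   4.] act [-12.3  -4.9   3.4] F [-0.2  0.3 -0.3] T [ 0.06 -0.03 -0.  ] t 24.8
ax1 o [-12.   1.   4.] act [-11.9  -0.5   4.1] F [ 0.  -3.   1.7] T [-1.03  0.04  0.15] t 26.6
ax0 o [-3.  0.  4.] act [-3.7 -0.4  3.6] F [-4.2 -4.4 -0.5] T [-1.2   0.55  0.33] t 27.6
```

Run:
```python
from g import *
o[1]=-2.5; go(); rep('y back')
guard(0,1,6,.5,7)
save('wrist','w5'); keep()
```

```text
y back o [-3.  -2.5  4. ] act [-1.5 -0.8  4.7] F [-0.1 -0.7 -0.5] T [-0.25  0.   -0.  ] t 27.9
ax0 o [ 1.5 -2.5  4. ] act [-0.1 -2.6  3.5] F [-6.3  1.1  2.6] T [0.03 1.29 0.26] t 30.1
```

View pics/w5.png

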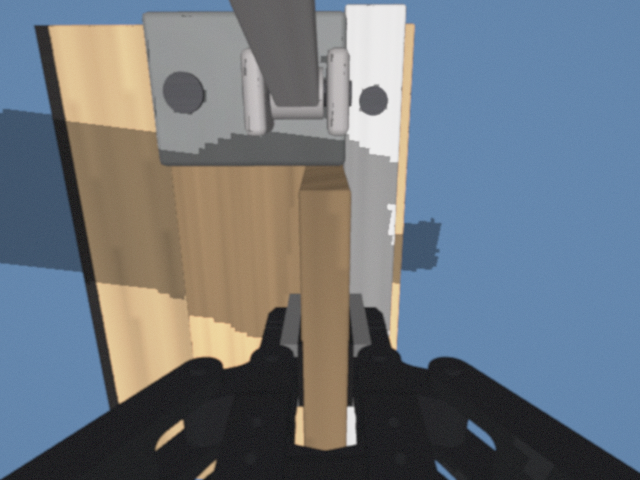

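The wrist view shows the upright's back at the fence (column ~349) and its end near the stop block face (row ~165). x contact is now at 0.0 mm, as predicted. Next: close on the stop, lower, and servo the push.

Run:
```python
from g import *
o[0]=-1; o[2]=2.6; go(); rep('clear')
guard(1,1,2.5,.7,6)
guard(0,1,4,.7,5)
guard(2,-1,3,.5,5); rep('down')
keep()
for i in range(10):
    f=F(); e=np.array([14+f[0],3+f[1],f[2]-11]) # want F=(-14,-3,11)
    d=e/4*[1,.7,1]
    if abs(e[0])<1 and abs(e[2])<1 and abs(e[1])<1.5: break
    o+=np.clip([d[0],d[1],e[2]*-0+d[2]*1.0*-1*-1],-.8,.8); go(); rep(i)
    keep()
```

```text
clear o [-1.  -2.5  2.6] act [-0.5 -2.4  2.5] F [-2.5  0.3 -1. ] T [-0.08  0.32  0.1 ] t 30.4
ax1 o [-1.   1.   2.6] act [-0.5 -0.4  2.9] F [-0.3 -4.5  2. ] T [-1.24  0.12  0.27] t 31.7
ax0 o [2.5 1.  2.6] act [-0.1 -0.4  2.2] F [-6.  -4.6  4.7] T [-1.12  1.05  0.42] t 32.9
ax2 o [2.5 1.  2.1] act [-0.1 -0.4  1.7] F [-4.5 -5.4  4.6] T [-1.12  1.07  0.44] t 33.2
down o [2.5 1.  2.1] act [-0.1 -0.4  1.7] F [-4.5 -5.4  4.6] T [-1.12  1.07  0.44] t 33.2
0 o [3.3  0.59 1.3 ] act [-0.  -0.4  1.4] F [-8.  -4.9 10.7] T [-1.12  1.66  0.45] t 33.4
1 o [4.1  0.26 1.22] act [ 0.  -0.4  1.4] F [-9.8 -3.4 11.9] T [-0.99  1.95  0.36] t 33.7
2 o [4.9  0.19 1.44] act [ 0.1 -0.4  1.4] F [-11.3  -4.9  12.7] T [-1.01  2.12  0.41] t 33.9
3 o [ 5.57 -0.15  1.85] act [ 0.1 -0.4  1.4] F [-11.6  -3.3  11.1] T [-0.97  2.14  0.4 ] t 34.2
4 o [ 6.16 -0.21  1.89] act [ 0.1 -0.4  1.4] F [-12.   -4.   12.3] T [-0.96  2.44  0.44] t 34.4
5 o [ 6.67 -0.39  2.23] act [ 0.2 -0.4  1.4] F [-11.7  -3.1  12.2] T [-0.93  2.47  0.37] t 34.7
6 o [ 7.25 -0.4   2.53] act [ 0.2 -0.4  1.5] F [-12.1  -3.1  10.4] T [-0.88  2.65  0.31] t 34.9
7 o [ 7.72 -0.42  2.38] act [ 0.3 -0.4  1.5] F [-14.3  -3.6  13.1] T [-0.9   2.84  0.38] t 35.2
8 o [ 7.64 -0.52  2.91] act [ 0.3 -0.4  1.5] F [-12.4  -1.8   8.9] T [-0.83  2.59  0.38] t 35.4
9 o [ 8.03 -0.31  2.37] act [ 0.3 -0.4  1.5] F [-14.6  -3.8  14. ] T [-0.87  2.98  0.38] t 35.7
```

Run:
```python
from g import *
rq=R.from_quat(read_tcp_rot()); print('tool tilt err in jig frame (deg)',np.round(np.degrees(Rj.inv().apply((rq*R.from_quat(q).inv()).as_rotvec())),2))
pause(.3); fs=np.array([(F(),pause(.05))[0] for _ in range(6)]); print(np.round(fs,1).tolist(),read_time_s())
im1=read_camera('scene')[150:285,300:480]; im1=cv2.resize(im1,None,fx=4,fy=4,interpolation=cv2.INTER_CUBIC)
cv2.imwrite('pics/s6.png',im1[...,::-1])
im1=read_camera('top')[200:300,205:335]; cv2.imwrite('pics/t6.png',cv2.resize(im1,None,fx=5,fy=5)[...,::-1])
```

```text
tool tilt err in jig frame (deg) [0.02 1.05 0.09]
[[-14.0, -3.3, 14.2], [-15.7, -3.5, 13.5], [-14.8, -3.9, 13.1], [-15.3, -2.9, 13.9], [-14.5, -3.6, 13.9], [-14.7, -2.7, 13.8]] 36.2583
```

View pics/s6.png

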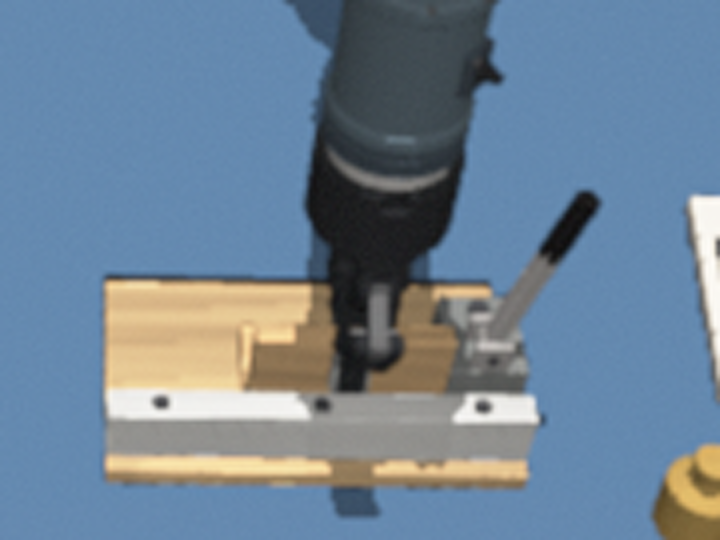

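The forces are steady, but the tool has pitched 1° forward under load, so the foot's front edge may be lifted about 1 mm. The crop shows the foot against the fence and stop, with the lever still open. I'll trim the pitch and keep servoing.

Run:
```python
from g import *
q0=R.from_quat(q); p=0.
yj=Rj.apply([0,1,0])
def tilt(): return np.degrees(Rj.inv().apply((R.from_quat(read_tcp_rot())*q0.inv()).as_rotvec()))[1]
def Fm(): 
    a=[]
    for _ in range(4): a.append(F()); pause(.02)
    return np.mean(a,0)
for i in range(14):
    f=Fm(); t=tilt(); e=np.array([14+f[0],3+f[1],f[2]-11.5])
    print(i,'p',round(p,2),'tilt',round(t,2),'F',np.round(f,1),'act',A(),round(read_time_s(),1))
    if np.all(np.abs(e)<[.8,1.2,.8]) and abs(t)<.15: break
    o+=np.clip(e*[.3,.15,.15],-.6,.6); p-=np.clip(.7*t,-.4,.4)
    movel(seatp(*o,jig),(R.from_rotvec(yj*np.radians(p))*q0).as_quat(),.03)
np.savez('st2.npz',o=o,p=p,f0=f0)
save('top','t7',(205,200,335,300),5)
```

```text
0 p 0.0 tilt 1.05 F [-15.   -3.4  14.3] act [ 0.3 -0.4  1.4] 36.4
1 p -0.4 tilt 0.62 F [-13.   -3.6  11.2] act [ 0.2 -0.4  1.4] 36.7
2 p -0.8 tilt 0.28 F [-13.5  -3.2  12.2] act [ 0.1 -0.5  1.4] 37.1
3 p -1.0 tilt 0.12 F [-14.1  -3.1  12.5] act [-0.  -0.4  1.4] 37.4
4 p -1.08 tilt 0.03 F [-13.7  -3.   11.7] act [-0.  -0.4  1.4] 37.7
```

View pics/t7.png

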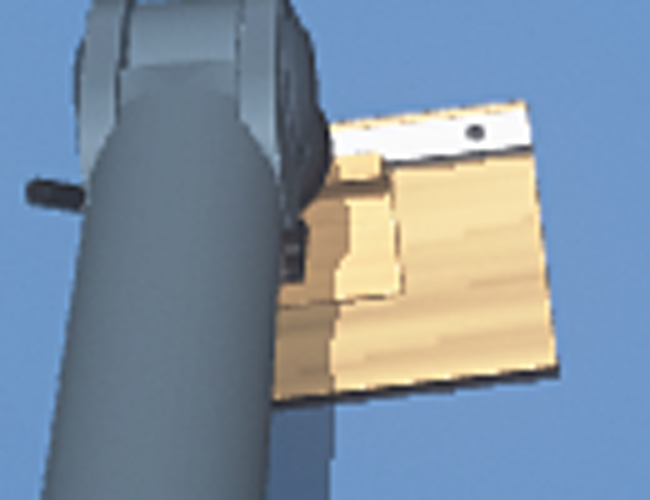

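The top crop shows the foot (right edge at x≈400, front edge at y≈300) parallel to the plate and its upright against the fence. I'll check that the push holds steady, then hand in.

Run:
```python
from g import *
a=[]
for _ in range(10): a.append(F()); pause(.08)
a=np.array(a); print(np.round(a.mean(0),1),a.min(0).round(1),a.max(0).round(1),'act',A(),'gap',read_finger_gap(),read_time_s())
if abs(a[:,0]).min()>11.5 and a[:,2].min()>9 and np.linalg.norm(a[:,[0,2]],axis=1).max()<20: sign_off(); print('signed')
```

```text
[-13.3  -3.   11.5] [-13.9  -3.8  10.4] [-13.   -2.2  12.6] act [-0.1 -0.4  1.4] gap 0.0131312824387318 38.575
the job is handed in; nothing more can be done
signed
```

The stand foot is seated in the jig corner and I handed the job in at 38.6 s, with the arm still gripping it and pushing.

- **Lever:** I swung it up to its end stop, about 1.85 rad. The scene picture taken after release matches that angle, and a later one shows it still open.
- **Stand foot:** Of the four L-shapes, I picked the plain wooden one. I seated it against the stop block and the fence and down on the plate.
- **Push over the last second:** It was about 13.3 N forward, 11.5 N down and 3 N towards the stop block. Forward and down together come to about 17.6 N, with roughly ±1 N of noise. These figures are relative to the gripper holding the foot just before seating, so the foot's weight is already taken out.
- **Seat position:** The gripper was within 0.4 mm of where I expected it in x and y. It sat 1.4 mm high in z, which I put down to gripping slightly higher on the upright and not to a gap under the foot. I did not confirm this from a side view.

**Corrected on the way:**
- The first moves towards the stop block and fence stopped early because the foot was dragging on the plate. I lifted it slightly and repeated them.
- The gripper tipped about 1° forward under load. I trimmed that to 0.03° while holding the push.

I moved nothing near the weight, the beaker or the spring balance. I did not take a final picture of those three.

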